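# Put the calibration kit away

## Task

Measurements are over: put the calibration kit away. Stand each of its three standards upright, nut or foot down, fully home in the holder whose pocket fits it - the black finned load in the large round pocket, the brass short in the small round pocket, the square blue attenuator in the square pocket - and lay the torque wrench in the two saddles of its rest, either way round, so that it rests in both. Set everything down, do not drop it, let go of it all, and leave the plain spanner and the coaxial adapter where they lie.

Things in the scene. Friction and masses are not known exactly. Their poses are not given: they have to be found in the camera images.
- load: Coaxial load: a round part standing upright, 60 mm tall, 0.11 to 0.23 kg. Below a knurled steel nut 30 mm in diameter and 16 mm high; above it, from 22 to 58 mm, a black finned cylinder 38 mm in diameter (grip this), a steel disc on top. Origin: centre of its underside; z points up along it.
- short: Coaxial short: a slim round brass part standing upright, 54 mm tall, 0.07 to 0.14 kg. Below a nut 22 mm in diameter and 17 mm high; above it, from 21 to 52 mm, a round brass body 24 mm in diameter with two thin steel bands (grip this). Origin: centre of its underside; z points up along it.
- attenuator: Attenuator: a square blue ribbed block standing upright, 30 x 30 mm and 44 mm tall (grip two opposite faces), with a round steel connector 15 mm in diameter on top up to 54 mm; 0.09 to 0.18 kg. Origin: centre of its underside; x and y are normal to its faces, z points up.
- torque_wrench: Torque wrench: lies flat, 156 mm long, 24 mm wide at the head, 15 mm high, 0.08 to 0.17 kg. Knurled bright handle with a red end, 14 mm wide, from y = 4 to 74 mm; thinner shank (10 mm wide, underside 2 mm higher) and open jaw towards -y. Origin: middle of its length, on the underside; y along it towards the red handle end, z up. Grip it across the handle near its centre of mass, 24 mm from the origin towards the red end (the grip point).
- holder_large: The holder with the large round pocket, 38 mm in diameter and 14 mm deep. A fixed grey block 54 x 54 x 26 mm; the three holders stand 56 mm apart in a row along their x axis, in any order, on a fixed black tray 6 mm thick. Origin: centre of the block's foot, 6 mm above the bench. Pocket floor at z = 12 mm, block top at z = 26 mm; mouth chamfered 4 mm.
- holder_small: The holder with the small round pocket, 30 mm in diameter and 14 mm deep. Otherwise a grey block like the large holder, in the same row; frame and heights are the same.
- holder_square: The holder with the square pocket, 38 x 38 mm and 14 mm deep, sides along its x and y. Otherwise a grey block like the large holder, in the same row; frame and heights are the same.
- wrench_rest: Fixed rest: dark base plate 46 x 100 x 6 mm with two grey saddles 8 mm thick at y = -34 and +34 mm. Saddle seats: 20 mm above the bench, 21 mm wide, cheeks leaning out to 37 mm wide at 34 mm height. The wrench lies along y, grip point above the origin; between the saddles 60 mm are free for fingers. Origin: midway between the saddles, on the bench; z up.
- coax_adapter: Bystander: a coaxial adapter of bright metal with a golden thread, lying flat, 20 x 42 x 21 mm. Origin: centre of its underside; y along it. It may lie among the standards. Not part of the kit, leave it.
- spanner: Bystander: a plain flat open-ended spanner of bright steel, 22 x 166 x 6 mm, lying at the back, in front of the wooden case. Origin: middle of its length, underside; y along it. Not part of the kit, leave it.
Mind the look-alikes: they are no part of the job. What is shaped like the load but purple is not meant. What is shaped like the torque_wrench but pink is not meant.

How it is judged:
By the outcome, as a careful person would: the job done as asked, in the order asked, and still so for the second after the job is handed in, with the robot touching nothing.
It also fails if it takes over 96 s, if anything falls off the work surface, if the arm or the gripper's body presses on something with over 40 N, if the wrist force passes 120 N, or if a joint passes its speed limit or range.

## Robot

A 7-joint arm with a two-finger parallel gripper is mounted at the origin on the work surface; the furniture and walls round the work are solid. World frame = base frame: x ahead of the robot, y to its left, z up, the work surface at z = 0. Lengths are in m, angles in rad, forces in N, time in s.
With the tool pointing down it reaches from about 0.425 to 0.875 m from the base axis. Payload 9.9 kg.
Tool frame: the origin (TCP) lies at the very end of the fingers, on their centre line; the grasp point (between the pads) lies 19 mm behind it; z points along the fingers, y is the line along which they close (so a half turn about z gives the same grasp; the last joint's range is limited). The gripper opens to 85 mm and grips with 20 to 120 N. Pads are 22 mm wide; open, the fingers measure 114 mm over their backs; the gripper's body (76 mm by 85 mm) begins 54 mm behind the grasp point. The pads swing forward as they close: fully open they stand 13 mm farther back than shut.
Start: joints at [-1.392, 0.576, 0.025, 1.437, -0.015, 1.129, -0.057], TCP at [0.175, 0.652, 0.231] pointing down, gripper open.
Joint ranges: [-2.76, 2.76], [-0.34, 2.15], [-1.52, 1.57], [0.19, 2.46], [-1.09, 4.23], [0.17, 1.99], [-2.82, 2.82]. Speed limits (rad/s): [2.22, 2.22, 3.01, 3.01, 3.14, 3.14, 3.14].

## Interface

Orientations are given as a unit quaternion [w, x, y, z].
In Python, from plant import manip gives the robot as it stands. The module is installed in compiled form; this text tells all that it offers.
- The arm moves only by the tool step_arm, never from a script. Its argument "plan" is a list of rows, each a list of 7 numbers: the shift along the tool's x, y, z in mm, then the turn, a rotation vector about the tool's x, y, z in degrees, then the closure in counts, from 0 (fully open) to 255 (shut). In form: [[dx, dy, dz, wx, wy, wz, claw], ...]. A call has 1 to 20 rows; each row shifts and turns the commanded pose from where the row before left it, along the tool's axes as they then stand; what a row does not reach is not made up. A row lasts 1/10 s, in which the tool goes at most 50 mm and 8.59 degrees, less where a joint would pass 70% of its speed; a pose out of reach is approached as far as the arm can. A call is refused whole if a number of a shift passes 50 or a number of a turn 8.59, either way. A call with a gripper value outside its range is refused whole. The fingers move at their own pace and stop on an object; "squeeze" is the grip in N (left out, the last holds). Time passes only in rows, so rows that do not move let the fingers close. It gives the time, the measured TCP pose, the force, the opening and the grip force at its end, in the units of the state.
- manip.state(): the state, without advancing time (a new reading comes with each control period).
- manip.get_image(name): name is "scene" or "top" or "wrist"; returns a dict with "img" (400x640x3 uint8, red, green, blue), "fx", "fy", "cx", "cy" (pixels), "R" (3x3) and "t" (3): a world point X has camera coordinates R X + t. Camera axes: x right, y down, z forward; pixel columns grow to the right and rows downward; lengths in m; the calibration is good to about 2 mm. A picture is of the moment at which its call begins. There is no depth.
- manip.sign_off(): hands the job in; it is judged then, once.
Trained networks look in a picture, given as the dict that the camera call returned (one of the last four; its "shot" number tells which), for a name from the list of things; names that differ only in an ending like _2 or _b are one class to them, and where a whole thing is asked for, a point or a joint stands for the part that bears it (a point fixed in the world has none). Each returns a list of dicts, best first, with "score" (0 to 1); they miss things now and then, are a little off and sometimes report something else, mostly with a low value. They report only what shows in the picture. A call takes as long as a camera call. They do not tell look-alikes from the thing itself.
- manip.spot_in(picture, thing): "at" ([x, y, z] in m, in world coordinates, good to about 4 mm: the middle of the surface that is visible of it).
The state is a dict: "t": time; "qpos": joint angles; "joint_velocities": joint speeds; "effort": joint torques, N m; "position": TCP position; "ee_rot": TCP orientation; "wrist_force": force on the tool from outside, world axes, zero at the start; "moment": the same for the moment, N m; "width": opening from 0.0 (shut) to 1.0 (fully open); "finger_force": force on a finger pad.
Only numpy, scipy, OpenCV 4.12 (cv2) and the standard library are available. Lean on these libraries where they do the work, as an engineer would, in place of code of your own. Each camera call takes 0.05 s, during which the arm holds its last target. There are 200 camera calls.

## Working session

There is one attempt and no reset: what is moved stays moved. The work goes in short steps, Python scripts to look and compute and a tool call to move; the robot and the scene stay as the last step left them, time stands still between calls to the robot, and variables do not carry over. Pictures are saved under pics/ and viewed, at most 14 in all, crops included, and the job is handed in when it is done.

Besides the shell and the picture viewer there is one more tool, called after "Request:" as a command line: name --pt "numbers of a row" for each row, then --argument value for the rest. step_arm: Moves the arm, as the interface text tells. Its arguments: {"type":"object","properties":{"plan":{"type":"array","items":{"type":"array","items":{"type":"number"}}},"squeeze":{"type":"number"}},"required":["plan"]}

```bash
mkdir -p pics; cat > h.py <<'E'
import numpy as np, cv2
from plant import manip
def shot(n,f=None):
    p=manip.get_image(n)
    if f: cv2.imwrite('pics/'+f,cv2.cvtColor(p['img'],cv2.COLOR_RGB2BGR))
    return p
def proj(p,X):
    c=np.array(p['R'])@np.array(X)+np.array(p['t']); return np.array([p['fx']*c[0]/c[2]+p['cx'],p['fy']*c[1]/c[2]+p['cy']])
def unproj(p,u,v,z):
    R=np.array(p['R']);o=-R.T@np.array(p['t']);d=R.T@np.array([(u-p['cx'])/p['fx'],(v-p['cy'])/p['fy'],1]);return o+d*(z-o[2])/d[2]
E
python3 - <<'E'
from h import *
s=manip.state()
for k in('t','position','ee_rot','width','wrist_force'):print(k,np.round(s[k],3))
for n in('scene','top'):
    p=shot(n,n+'0.png'); print(n,p['fx'],p['cx'],p['cy'],np.round(p['R'],3).tolist(),np.round(p['t'],3))
    for th in 'load short attenuator torque_wrench holder_large holder_small holder_square wrench_rest coax_adapter spanner'.split():
        for r in manip.spot_in(p,th)[:3]:
            print(th,round(r['score'],2),np.round(r['at'],3),proj(p,r['at']).round())
E
```

```text
t 0.0
position [0.175 0.651 0.23 ]
ee_rot [-0.     0.131  0.991 -0.001]
width 1.0
wrist_force [ 0.268 -0.163  0.726]
scene 401.37237239569447 316.6914225763994 195.88219130328207 [[-0.825, -0.565, -0.016], [-0.279, 0.432, -0.858], [0.491, -0.703, -0.514]] [0.418 0.178 0.606]
load 0.74 [ 0.427 -0.023  0.043] [355. 202.]
load 0.56 [0.358 0.017 0.044] [377. 221.]
short 0.6 [0.641 0.036 0.035] [256. 189.]
attenuator 0.58 [0.543 0.008 0.031] [300. 197.]
torque_wrench 0.83 [ 0.499 -0.104  0.012] [345. 188.]
torque_wrench 0.67 [ 0.31  -0.192  0.012] [439. 195.]
holder_large 0.86 [0.496 0.128 0.025] [283. 235.]
holder_small 0.71 [0.554 0.143 0.029] [253. 227.]
holder_square 0.75 [0.613 0.147 0.025] [230. 220.]
holder_square 0.75 [ 0.432 -0.175  0.02 ] [386. 180.]
wrench_rest 0.65 [ 0.619 -0.17   0.007] [318. 167.]
coax_adapter 0.66 [ 0.429 -0.176  0.019] [387. 181.]
spanner 0.57 [0.495 0.128 0.028] [283. 234.]
spanner 0.44 [ 0.703 -0.107  0.005] [277. 169.]
top 499.17522628262157 318.46801102123635 200.86578482639598 [[0.018, -1.0, 0.001], [-0.998, -0.018, -0.061], [0.061, 0.0, -0.998]] [-0.027  0.496  1.179]
load 0.72 [0.362 0.006 0.06 ] [307. 258.]
load 0.65 [ 0.366 -0.1    0.059] [353. 257.]
load 0.64 [ 0.434 -0.038  0.057] [327. 227.]
attenuator 0.5 [ 0.545 -0.005  0.041] [313. 179.]
torque_wrench 0.89 [ 0.501 -0.12   0.013] [361. 200.]
torque_wrench 0.66 [ 0.324 -0.187  0.009] [388. 274.]
torque_wrench 0.42 [0.492 0.129 0.03 ] [256. 201.]
holder_large 0.91 [0.493 0.126 0.029] [257. 201.]
holder_small 0.86 [0.552 0.133 0.033] [255. 176.]
holder_square 0.61 [0.609 0.142 0.028] [252. 152.]
wrench_rest 0.86 [ 0.625 -0.175  0.005] [384. 149.]
wrench_rest 0.21 [0.608 0.144 0.028] [251. 152.]
spanner 0.54 [ 0.702 -0.099  0.004] [353. 117.]
```

View pics/top0.png

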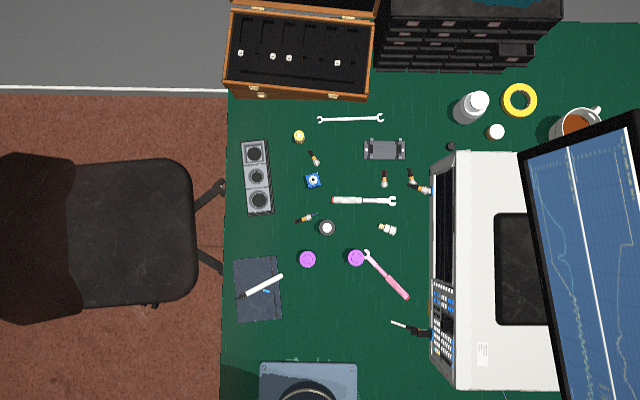

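View pics/scene0.png

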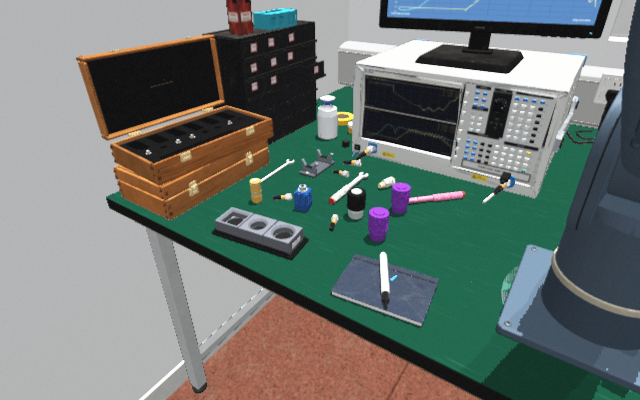

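Top view: black load (327,228), with purple look-alikes at (307,259) and (356,258). Brass short (299,136), blue attenuator (313,180). Torque wrench (332–397,200), with the pink look-alike at (388,275) and the spanner at (350,118). Adapter (387,229), rest (384,149), holders (254–260,153–200). Next, one close crop to check these.

```bash
python3 - <<'E'
from h import *
a=cv2.imread('pics/top0.png')[110:245,236:416]
cv2.imwrite('pics/c1.png',cv2.resize(a,None,fx=4.4,fy=4.4,interpolation=cv2.INTER_CUBIC))
E
```

```text
(no output)
```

View pics/c1.png

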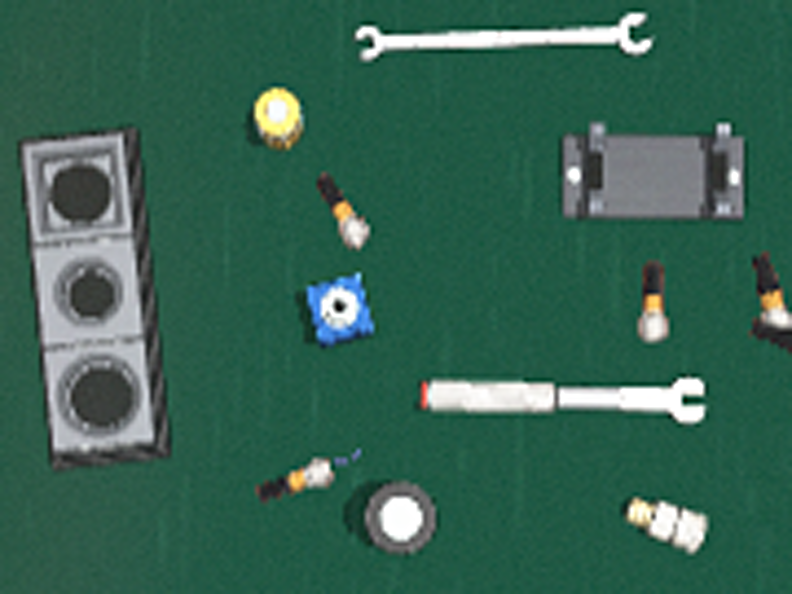

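```bash
cat >> h.py <<'E'
def go(x,y,z,yaw,s=None):
    """tool-frame turn about z (deg) then shift (mm) to reach x,y,z(TCP, m) with tool-y at yaw deg (mod 180)"""
    from scipy.spatial.transform import Rotation as Ro
    s=manip.state(); q=np.array(s['ee_rot']); R=Ro.from_quat(np.r_[q[1:],q[0]]).as_matrix()
    cur=np.degrees(np.arctan2(R[1,1],R[0,1])); d=(yaw-cur+90)%180-90
    a=np.radians(cur+d); ty=np.array([np.cos(a),np.sin(a),0]); tz=np.array([0,0,-1.]); tx=np.cross(ty,tz)
    D=(np.array([x,y,z])-s['position'])*1e3
    print('yaw',cur.round(1),'turn z',round(-d,1),'q7',round(s['qpos'][6],2),'shift',np.round([tx@D,ty@D,tz@D],1),'pos',np.round(s['position'],4),'tz',R[:,2].round(3),'t',s['t'])
E
python3 - <<'E'
from h import *
p=shot('top')
c=lambda u,v,z:unproj(p,236+(u+.5)/4.4-.5,110+(v+.5)/4.4-.5,z)
for n,u,v,z in [('load',401,517,.06),('short',277,106,.054),('att',340,306,.054),('red',421,395,.01),('tip',706,400,.01),('sq',80,192,.032),('sm',90,293,.032),('lg',99,395,.032),('restL',597,170,.02),('restR',723,170,.02),('pl1',566,134,.006),('pl2',744,216,.006),('adapter',668,525,.01)]:
    print(n,c(u,v,z).round(4))
im=cv2.cvtColor(p['img'],cv2.COLOR_RGB2HSV)[165:195,298:328]
m=cv2.inRange(im,(95,120,80),(120,255,255))
r=cv2.minAreaRect(cv2.findNonZero(m));print(r)
b=cv2.boxPoints(r)+[298,165]
w=np.array([unproj(p,*q,.044) for q in b]);print(w.round(4)); e=w[1]-w[0];print(np.degrees(np.arctan2(e[1],e[0])),np.linalg.norm(np.diff(w,axis=0),axis=1))
go(.434,-.038,.15,0)
E
```

```text
load [ 0.4335 -0.0381  0.06  ]
short [0.65   0.0312 0.054 ]
att [ 0.5441 -0.0041  0.054 ]
red [ 0.5006 -0.0487  0.01  ]
tip [ 0.5007 -0.2044  0.01  ]
sq [0.6056 0.1374 0.032 ]
sm [0.551  0.1306 0.032 ]
lg [0.4961 0.1244 0.032 ]
restL [ 0.6246 -0.1424  0.02  ]
restR [ 0.6258 -0.2111  0.02  ]
pl1 [ 0.6467 -0.1265  0.006 ]
pl2 [ 0.6028 -0.2251  0.006 ]
adapter [ 0.4321 -0.1843  0.01  ]
((14.73585033416748, 15.075470924377441), (14.285496711730957, 12.911890983581543), 74.05460357666016)
[[ 0.5546  0.0156  0.044 ]
 [ 0.5634 -0.0133  0.044 ]
 [ 0.5313 -0.023   0.044 ]
 [ 0.5225  0.0058  0.044 ]]
-72.94589438977114 [0.03024815 0.03358135 0.03019766]
yaw 74.9 turn z 74.9 q7 -0.06 shift [-689.8  258.6   81.3] pos [0.1754 0.6518 0.2313] tz [ 0.  0. -1.] t 1.15
```

Request:
step_arm --pt "-24.5 -13 0 0 0 0 60" --pt "-24.5 -13 0 0 0 0 60" --pt "-24.5 -13 0 0 0 0 60" --pt "-24.5 -13 0 0 0 0 60" --pt "-24.5 -13 0 0 0 0 60" --pt "-24.5 -13 0 0 0 0 60" --pt "-24.5 -13 0 0 0 0 60" --pt "-24.5 -13 0 0 0 0 60" --pt "-24.5 -13 0 0 0 0 60" --pt "-24.5 -13 0 0 0 0 60" --pt "-24.5 -13 0 0 0 0 60" --pt "-24.5 -13 0 0 0 0 60" --pt "-24.5 -13 0 0 0 0 60" --pt "-24.5 -13 0 0 0 0 60" --pt "-24.5 -13 0 0 0 0 60" --pt "-24.5 -13 0 0 0 0 60" --squeeze 40

```text
t: 2.75
position: [0.5007, 0.3483, 0.2314]
ee_rot: [0.0, 0.131, 0.991, 0.0]
wrist_force: [1.2, 0.2, -0.6]
width: 0.763
finger_force: 0.0
```

Request:
step_arm --pt "0 0 0 0 0 8.3 60" --pt "0 0 0 0 0 8.3 60" --pt "0 0 0 0 0 8.3 60" --pt "0 0 0 0 0 8.3 60" --pt "0 0 0 0 0 8.3 60" --pt "0 0 0 0 0 8.3 60" --pt "0 0 0 0 0 8.3 60" --pt "0 0 0 0 0 8.3 60" --pt "0 0 0 0 0 8.3 60" --pt "0 0 0 0 0 0 60"

```text
t: 3.75
position: [0.4997, 0.3494, 0.2313]
ee_rot: [0.0, 0.706, 0.708, -0.0]
wrist_force: [-0.4, 0.9, -0.7]
width: 0.763
finger_force: 0.0
```

```bash
python3 - <<'E'
from h import *
go(.434,-.038,.17,0)
E
```

```text
yaw 0.1 turn z 0.1 q7 -0.46 shift [-387.4  -65.7   61.3] pos [0.4997 0.3494 0.2313] tz [ 0. -0. -1.] t 3.75
```

Request:
step_arm --pt "-24 -4 0 0 0 0 60" --pt "-24 -4 0 0 0 0 60" --pt "-24 -4 0 0 0 0 60" --pt "-24 -4 0 0 0 0 60" --pt "-24 -4 0 0 0 0 60" --pt "-24 -4 0 0 0 0 60" --pt "-24 -4 0 0 0 0 60" --pt "-24 -4 0 0 0 0 60" --pt "-24 -4 0 0 0 0 60" --pt "-24 -4 0 0 0 0 60" --pt "-24 -4 0 0 0 0 60" --pt "-24 -4 0 0 0 0 60" --pt "-24 -4 10 0 0 0 60" --pt "-24 -4 10 0 0 0 60" --pt "-24 -4 10 0 0 0 60" --pt "-24 -5 10 0 0 0 60" --pt "-3 0 20 0 0 0 60" --pt "0 0 0 0 0 0 60"

```text
t: 5.55
position: [0.4354, -0.0389, 0.1701]
ee_rot: [-0.001, 0.705, 0.709, -0.001]
wrist_force: [-1.4, -0.1, 0.2]
width: 0.769
finger_force: 0.0
```

```bash
python3 - <<'E'
from h import *
go(.434,-.038,.023,0)
p=shot('wrist','w1.png')
print(-np.array(p['R']).T@p['t'])
for r in manip.spot_in(p,'load'): print(r['score'],np.round(r['at'],4),proj(p,r['at']).round())
print(proj(p,[.4335,-.0381,.06]))
E
```

```text
yaw 0.4 turn z 0.4 q7 0.26 shift [  0.9  -1.4 147.1] pos [ 0.4354 -0.0389  0.1701] tz [-0.003 -0.    -1.   ] t 5.55
[0.43532781 0.02810003 0.31289387]
0.78 [ 0.4313 -0.0363  0.0571] [322. 193.]
0.76 [ 0.3749 -0.0939  0.043 ] [253. 257.]
0.66 [0.3632 0.0077 0.0573] [226. 132.]
[325.07151775 196.22692585]
```

View pics/w1.png

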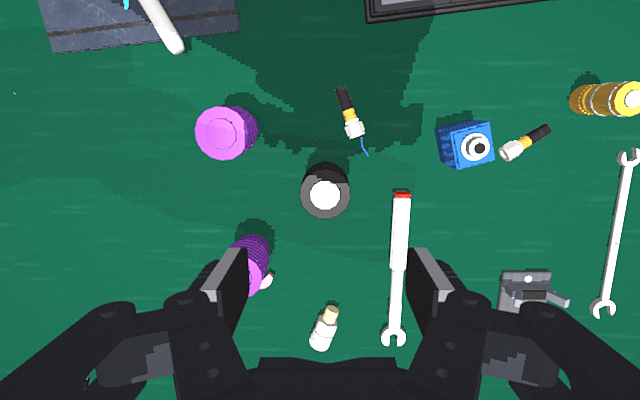

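Wrist view: the load's top disc is at (325,194), within about 1.5 mm of the estimate. The purple look-alikes are well clear, so I'll descend and grip.

Request:
step_arm --pt "1 -1 20 0 0 0 60" --pt "1 -1 20 0 0 0 60" --pt "0 0 20 0 0 0 60" --pt "0 0 20 0 0 0 60" --pt "0 0 20 0 0 0 60" --pt "0 0 20 0 0 0 60" --pt "0 0 15 0 0 0 60" --pt "0 0 12 0 0 0 60" --pt "0 0 0 0 0 0 60" --pt "0 0 0 0 0 0 255" --pt "0 0 0 0 0 0 255" --pt "0 0 0 0 0 0 255" --pt "0 0 0 0 0 0 255" --pt "0 0 0 0 0 0 255" --pt "0 0 0 0 0 0 255" --pt "0 0 0 0 0 0 255" --pt "0 0 0 0 0 0 255"

```text
t: 7.35
position: [0.4352, -0.0358, 0.0253]
ee_rot: [0.001, 0.705, 0.709, 0.001]
wrist_force: [-0.1, 1.6, 7.4]
width: 0.437
finger_force: 39.6
```

Request:
step_arm --pt "0 0 -10 0 0 0 255" --pt "0 0 -20 0 0 0 255" --pt "0 0 -20 0 0 0 255" --pt "0 0 -20 0 0 0 255" --pt "0 0 -20 0 0 0 255" --pt "0 0 -10 0 0 0 255" --pt "0 0 0 0 0 0 255"

```text
t: 8.05
position: [0.4352, -0.036, 0.1257]
ee_rot: [0.001, 0.705, 0.709, 0.001]
wrist_force: [-0.3, 0.6, -1.5]
width: 0.431
finger_force: 40.3
```

```bash
python3 - <<'E'
from h import *
go(.496,.124,.13,0)
p=shot('wrist','w2.png')
E
```

```text
yaw 0.3 turn z 0.3 q7 0.32 shift [160.   60.8  -4.3] pos [ 0.4352 -0.036   0.1257] tz [ 0.003  0.    -1.   ] t 8.05
```

Request:
step_arm --pt "20 18 -4 0 0 0 255" --pt "20 18 0 0 0 0 255" --pt "20 18 0 0 0 0 255" --pt "20 18 0 0 0 0 255" --pt "16 18 0 0 0 0 255" --pt "0 0 0 0 0 0 255" --pt "0 0 0 0 0 0 255"

```text
t: 8.8
position: [0.5233, 0.0602, 0.1271]
ee_rot: [-0.001, 0.705, 0.709, -0.001]
wrist_force: [0.6, 0.6, -1.2]
width: 0.435
finger_force: 40.4
```

```bash
python3 - <<'E'
from h import *
go(.496,.1245,.0435,0)
p=shot('wrist','w3.png')
for n,X in dict(sq=[.6056,.1374,.032],sm=[.551,.1306,.032],lg=[.4961,.1244,.032]).items():print(n,proj(p,X).round(1))
for n in('holder_large','holder_small','holder_square'):
  for r in manip.spot_in(p,n)[:2]: print(n,r['score'],np.round(r['at'],4))
E
```

```text
yaw 0.3 turn z 0.3 q7 0.14 shift [ 64.3 -27.3  83.6] pos [0.5233 0.0602 0.1271] tz [-0.002 -0.001 -1.   ] t 8.8
sq [458.1  86. ]
sm [371.4  96.8]
lg [285.7 106.4]
holder_large 0.7 [0.498  0.1241 0.0299]
holder_small 0.76 [0.5517 0.1308 0.0348]
holder_square 0.63 [0.6102 0.1405 0.0298]
```

View pics/w3.png

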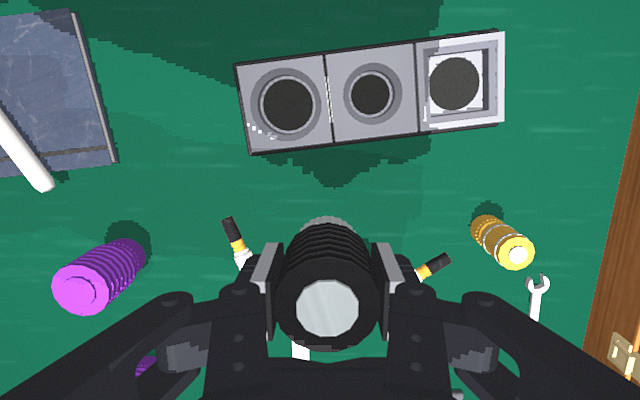

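The wrist view shows the pocket mouths at large (286,103), small (372,94) and square (460,83), about 2 mm in +y from the top-camera estimate. I'm using the corrected positions.

Request:
step_arm --pt "17 -7 0 0 0 0 255" --pt "17 -7 0 0 0 0 255" --pt "17 -7 0 0 0 0 255" --pt "15 -6 0 0 0 0 255" --pt "0 0 10 0 0 0 255" --pt "0 0 15 0 0 0 255" --pt "0 0 15 0 0 0 255" --pt "0 0 15 0 0 0 255" --pt "0 0 10 0 0 0 255" --pt "0 0 0 0 0 0 255"

```text
t: 10.0
position: [0.4961, 0.1251, 0.0621]
ee_rot: [-0.0, 0.706, 0.708, -0.001]
wrist_force: [0.4, 0.2, -0.9]
width: 0.429
finger_force: 40.4
```

Request:
step_arm --pt "0 0 4 0 0 0 255" --pt "0 0 4 0 0 0 255" --pt "0 0 3 0 0 0 255" --pt "0 0 3 0 0 0 255" --pt "0 0 2 0 0 0 255" --pt "0 0 1 0 0 0 255" --pt "0 0 0 0 0 0 255"

```text
t: 10.7
position: [0.4968, 0.1261, 0.0462]
ee_rot: [-0.0, 0.706, 0.709, -0.0]
wrist_force: [0.3, -0.3, -1.3]
width: 0.432
finger_force: 40.4
```

Request:
step_arm --pt "0 0 1 0 0 0 255" --pt "0 0 1 0 0 0 255" --pt "0 0 1 0 0 0 255" --pt "0 0 0 0 0 0 255"

```text
t: 11.1
position: [0.4968, 0.1261, 0.0434]
ee_rot: [0.0, 0.706, 0.709, 0.0]
wrist_force: [-0.3, 0.1, 1.1]
width: 0.433
finger_force: 40.6
```

Request:
step_arm --pt "0 0 0.7 0 0 0 255" --pt "0 0 0 0 0 0 255" --pt "0 0 0 0 0 0 100" --pt "0 0 0 0 0 0 90" --pt "0 0 0 0 0 0 80" --pt "0 0 0 0 0 0 70" --pt "0 0 0 0 0 0 70" --pt "0 0 -10 0 0 0 70" --pt "0 0 -15 0 0 0 70" --pt "0 0 -20 0 0 0 70" --pt "0 0 -20 0 0 0 70" --pt "0 0 -20 0 0 0 70" --pt "0 0 -20 0 0 0 70" --pt "0 0 -20 0 0 0 70" --pt "0 0 0 0 0 0 70"

```text
t: 12.6
position: [0.4981, 0.1262, 0.1705]
ee_rot: [0.001, 0.706, 0.709, 0.002]
wrist_force: [-0.2, 0.4, 0.4]
width: 0.724
finger_force: 0.0
```

```bash
python3 - <<'E'
from h import *
p=shot('wrist','w4.png')
for z in(.078,): print(proj(p,[.4966,.1255,z]).round(1))
print([ (r['score'],np.round(r['at'],4)) for r in manip.spot_in(p,'load')])
print([ (r['score'],np.round(r['at'],4)) for r in manip.spot_in(p,'short')])
go(.650,.032,.15,0)
go(.650,.032,.15,60)
E
```

```text
[324.5 205.1]
[(0.68, array([0.358 , 0.0246, 0.0276])), (0.59, array([0.4939, 0.1303, 0.0782]))]
[(0.62, array([0.638 , 0.0346, 0.0416]))]
yaw 0.3 turn z 0.3 q7 -0.02 shift [-94.2 153.5  17.5] pos [0.4965 0.1262 0.1675] tz [-0.  0. -1.] t 12.75
yaw 0.3 turn z -59.7 q7 -0.02 shift [-180.1   -4.8   17.5] pos [0.4965 0.1262 0.1675] tz [-0.  0. -1.] t 12.75
```

View pics/w4.png

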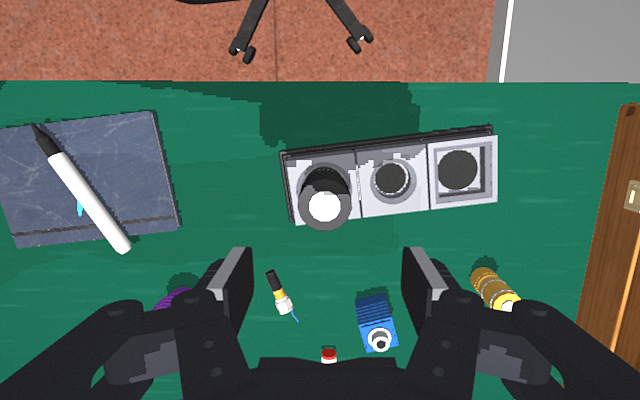

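Load is seated upright. Its disc is at (323,207), against a prediction of (324.5,205). Next the short.

Request:
step_arm --pt "-12 19 0 0 0 0 70" --pt "-12 19 0 0 0 0 70" --pt "-12 19 0 0 0 0 70" --pt "-12 19 0 0 0 0 70" --pt "-12 19 0 0 0 0 70" --pt "-12 19 0 0 0 0 70" --pt "-12 19 0 0 0 0 70" --pt "-10 20 0 0 0 0 70"

```text
t: 13.55
position: [0.6502, 0.0318, 0.1663]
ee_rot: [-0.001, 0.706, 0.708, -0.001]
wrist_force: [0.5, 0.0, -1.0]
width: 0.726
finger_force: 0.0
```

Request:
step_arm --pt "0 0 0 0 0 -8 70" --pt "0 0 0 0 0 -8 70" --pt "0 0 0 0 0 -8 70" --pt "0 0 0 0 0 -8 70" --pt "0 0 0 0 0 -8 70" --pt "0 0 0 0 0 -8 70" --pt "0 0 0 0 0 -8 70" --pt "0 0 0 0 0 -8 70" --pt "0 0 0 0 0 -8 70" --pt "0 0 0 0 0 -8 70" --pt "0 0 0 0 0 -8 70" --pt "0 0 0 0 0 -8 70" --pt "0 0 0 0 0 0 70"

```text
t: 14.85
position: [0.6496, 0.0324, 0.1664]
ee_rot: [-0.001, -0.055, 0.998, 0.0]
wrist_force: [0.0, -1.0, -0.3]
width: 0.729
finger_force: 0.0
```

```bash
python3 - <<'E'
from h import *
p=shot('wrist','w5.png')
print(proj(p,[.65,.0312,.054]).round(1),proj(p,[.65,.0412,.054]).round(1),proj(p,[.66,.0312,.054]).round(1))
for r in manip.spot_in(p,'short'):print(r['score'],np.round(r['at'],4),proj(p,r['at']).round())
go(.650,.032,.023,97)
E
```

```text
[324.4 196.6] [337.9 198. ] [322.9 209.5]
0.87 [0.6443 0.0296 0.053 ] [323. 189.]
yaw 96.0 turn z -1.0 q7 1.54 shift [ -0.2  -0.6 143.7] pos [0.6498 0.0326 0.1667] tz [-0.002  0.    -1.   ] t 14.95
```

View pics/w5.png

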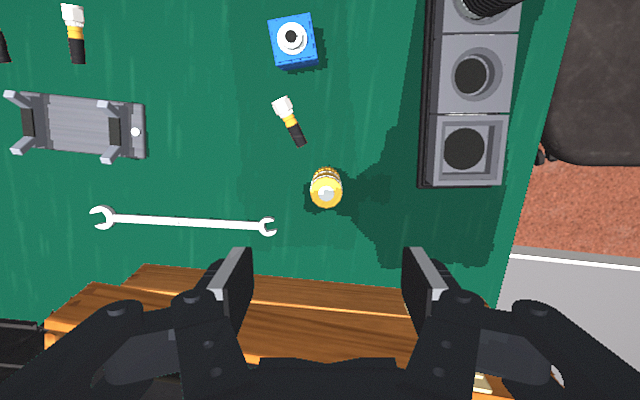

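```bash
python3 - <<'E'
from h import *
p=shot('wrist'); t=shot('top')
for u,v in((160,265),(390,288),(130,285),(395,305)):
  print(u,v,[unproj(p,u,v,z).round(3)[:2].tolist() for z in(0,.06,.1)])
for u,v in((300,102),(300,96),(300,93)):
  print(u,v,[unproj(t,u,v,z).round(3)[:2].tolist() for z in(0,.06,.1)])
a=cv2.imread('pics/top0.png')[60:140,220:380]
cv2.imwrite('pics/c2.png',cv2.resize(a,None,fx=5,fy=5,interpolation=cv2.INTER_CUBIC))
E
```

```text
160 265 [[0.747, -0.115], [0.715, -0.087], [0.694, -0.069]]
390 288 [[0.748, 0.104], [0.716, 0.089], [0.695, 0.079]]
130 285 [[0.771, -0.144], [0.735, -0.111], [0.71, -0.089]]
395 305 [[0.766, 0.112], [0.73, 0.095], [0.707, 0.084]]
300 102 [[0.739, 0.032], [0.723, 0.029], [0.713, 0.027]]
300 96 [[0.754, 0.032], [0.738, 0.029], [0.727, 0.028]]
300 93 [[0.762, 0.032], [0.745, 0.03], [0.734, 0.028]]
```

View pics/c2.png

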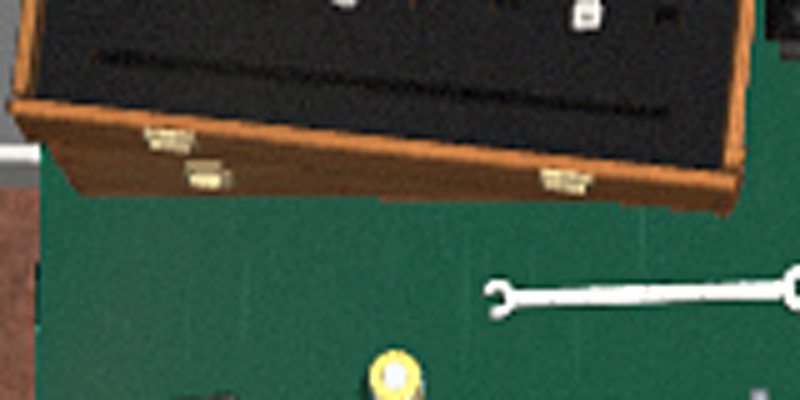

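Wrist view: the short's top is at (326,192), giving about (.648,.0325). The case front is at x≈.745, clear of the gripper. Descending.

Request:
step_arm --pt "1 0 20 0 0 0 70" --pt "1 0 20 0 0 0 70" --pt "0 0 20 0 0 0 70" --pt "0 0 20 0 0 0 70" --pt "0 0 20 0 0 0 70" --pt "0 0 20 0 0 0 70" --pt "0 0 15 0 0 0 70" --pt "0 0 8 0 0 0 70" --pt "0 0 0 0 0 0 70" --pt "0 0 0 0 0 0 255" --pt "0 0 0 0 0 0 255" --pt "0 0 0 0 0 0 255" --pt "0 0 0 0 0 0 255" --pt "0 0 0 0 0 0 255" --pt "0 0 0 0 0 0 255" --pt "0 0 0 0 0 0 255" --pt "0 0 0 0 0 0 255"

```text
t: 16.75
position: [0.6489, 0.0325, 0.0256]
ee_rot: [0.001, -0.054, 0.999, -0.0]
wrist_force: [-1.3, -0.4, 5.9]
width: 0.27
finger_force: 39.0
```

Request:
step_arm --pt "0 0 -10 0 0 0 255" --pt "0 0 -20 0 0 0 255" --pt "0 0 -20 0 0 0 255" --pt "0 0 -20 0 0 0 255" --pt "0 0 -20 0 0 0 255" --pt "0 0 -10 0 0 0 255" --pt "0 0 0 0 0 0 255"

```text
t: 17.45
position: [0.649, 0.0326, 0.1263]
ee_rot: [0.001, -0.054, 0.999, 0.0]
wrist_force: [1.4, 0.4, -1.0]
width: 0.262
finger_force: 39.2
```

```bash
python3 - <<'E'
from h import *
go(.5517,.1315,.044,97)
p=shot('wrist','w6.png')
print(proj(p,manip.state()['position']+[0,0,-.023+.054]))
E
```

```text
yaw 96.2 turn z -0.8 q7 1.54 shift [ 84.5 110.   82.3] pos [0.649  0.0326 0.1263] tz [ 0.003  0.    -1.   ] t 17.45
[325.71438029 295.67226005]
```

View pics/w6.png

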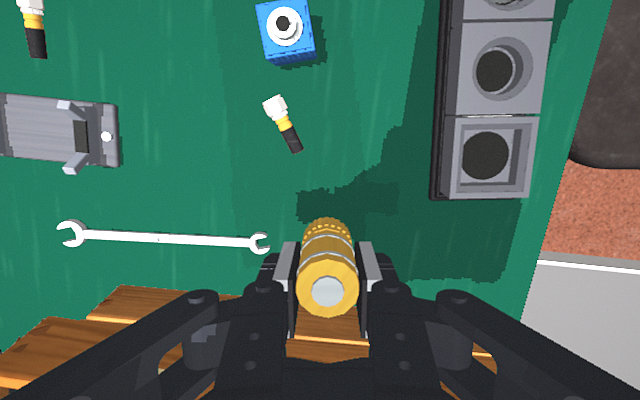

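Request:
step_arm --pt "14 18 0 0 0 0 255" --pt "14 18 0 0 0 0 255" --pt "14 18 0 0 0 0 255" --pt "14 18 0 0 0 0 255" --pt "14 19 0 0 0 0 255" --pt "14 19 0 0 0 0 255" --pt "0 0 10 0 0 0 255" --pt "0 0 15 0 0 0 255" --pt "0 0 15 0 0 0 255" --pt "0 0 15 0 0 0 255" --pt "0 0 10 0 0 0 255" --pt "0 0 4 0 0 0 255" --pt "0 0 4 0 0 0 255" --pt "0 0 3 0 0 0 255" --pt "0 0 2 0 0 0 255" --pt "0 0 2 0 0 0 255" --pt "0 0 0 0 0 0 255"

```text
t: 19.2
position: [0.5528, 0.1328, 0.0447]
ee_rot: [0.0, -0.054, 0.999, 0.0]
wrist_force: [0.6, -0.1, -1.7]
width: 0.269
finger_force: 39.3
```

Request:
step_arm --pt "0.5 -1 0 0 0 0 255" --pt "0 0 1 0 0 0 255" --pt "0 0 0 0 0 0 255" --pt "0 0 0.5 0 0 0 255" --pt "0 0 0 0 0 0 255"

```text
t: 19.7
position: [0.5525, 0.1316, 0.0436]
ee_rot: [0.0, -0.054, 0.999, -0.0]
wrist_force: [-1.4, -0.3, 5.1]
width: 0.265
finger_force: 40.1
```

Contact at the pocket floor. Release and rise.

Request:
step_arm --pt "0 0 0 0 0 0 160" --pt "0 0 0 0 0 0 130" --pt "0 0 0 0 0 0 100" --pt "0 0 0 0 0 0 80" --pt "0 0 0 0 0 0 70" --pt "0 0 -10 0 0 0 70" --pt "0 0 -15 0 0 0 70" --pt "0 0 -20 0 0 0 70" --pt "0 0 -20 0 0 0 70" --pt "0 0 -20 0 0 0 70" --pt "0 0 -20 0 0 0 70" --pt "0 0 -20 0 0 0 70" --pt "0 0 0 0 0 0 70"

```text
t: 21.0
position: [0.5538, 0.1321, 0.1714]
ee_rot: [0.002, -0.054, 0.999, 0.001]
wrist_force: [-0.4, -0.5, -0.3]
width: 0.723
finger_force: 0.0
```

```bash
python3 - <<'E'
from h import *
p=shot('wrist','w7.png')
print(proj(p,[.552,.1316,.072]).round(1))
go(.5435,-.004,.15,107);go(.5435,-.004,.15,17)
E
```

```text
[325.7 197.4]
yaw 96.2 turn z -10.8 q7 1.35 shift [  48.9 -127.2   19.9] pos [0.5531 0.1319 0.1699] tz [ 0.003  0.001 -1.   ] t 21.05
yaw 96.2 turn z 79.2 q7 1.35 shift [-127.2  -48.9   19.9] pos [0.5531 0.1319 0.1699] tz [ 0.003  0.001 -1.   ] t 21.05
```

View pics/w7.png

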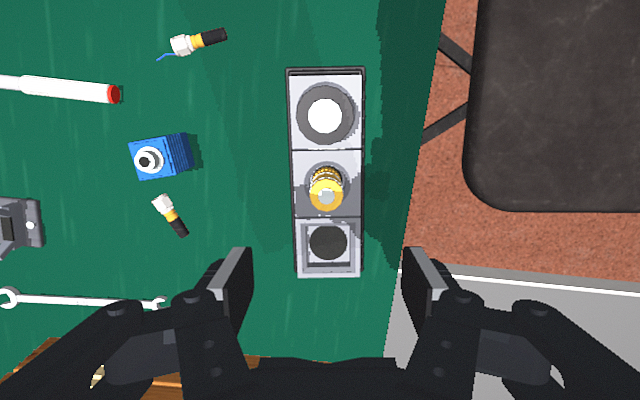

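Short is seated upright at (326,196). Next the attenuator: fingers on yaw 107° faces.

Request:
step_arm --pt "0 0 0 0 0 -5.4 70" --pt "0 0 0 0 0 -5.4 70" --pt "8 -21 0 0 0 0 70" --pt "8 -21 0 0 0 0 70" --pt "8 -21 0 0 0 0 70" --pt "8 -21 0 0 0 0 70" --pt "8 -21 0 0 0 0 70" --pt "8 -21 0 0 0 0 70" --pt "0 0 0 0 0 0 70"

```text
t: 21.95
position: [0.5424, -0.0067, 0.1674]
ee_rot: [-0.001, -0.146, 0.989, -0.001]
wrist_force: [0.9, -0.1, -0.5]
width: 0.725
finger_force: 0.0
```

```bash
python3 - <<'E'
from h import *
p=shot('wrist','w8.png')
print(proj(p,[.5441,-.0041,.054]).round(1))
for r in manip.spot_in(p,'attenuator'):print(r['score'],np.round(r['at'],4),proj(p,r['at']).round())
go(.5435,-.004,.023,107)
E
```

```text
[329.1 198.8]
yaw 107.0 turn z -0.0 q7 1.75 shift [ -0.2  -1.1 144.6] pos [ 0.543  -0.003   0.1676] tz [-0.001  0.    -1.   ] t 22.05
```

View pics/w8.png

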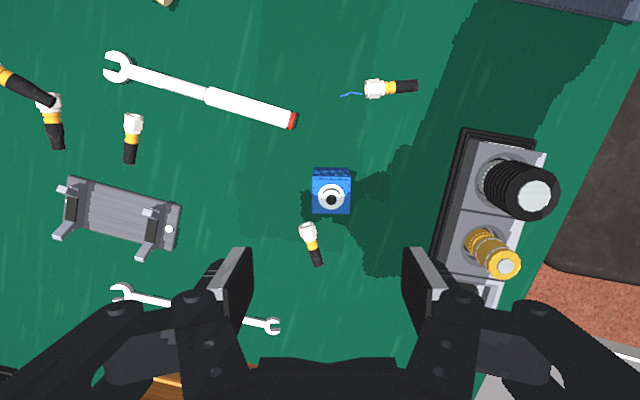

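Request:
step_arm --pt "0 0 20 0 0 0 70" --pt "0 0 20 0 0 0 70" --pt "0 0 20 0 0 0 70" --pt "0 0 20 0 0 0 70" --pt "0 0 20 0 0 0 70" --pt "0 0 20 0 0 0 70" --pt "0 0 16 0 0 0 70" --pt "0 0 11 0 0 0 70" --pt "0 0 0 0 0 0 70" --pt "0 0 0 0 0 0 255" --pt "0 0 0 0 0 0 255" --pt "0 0 0 0 0 0 255" --pt "0 0 0 0 0 0 255" --pt "0 0 0 0 0 0 255" --pt "0 0 0 0 0 0 255" --pt "0 0 0 0 0 0 255" --pt "0 0 0 0 0 0 255"

```text
t: 23.75
position: [0.5441, -0.0027, 0.0221]
ee_rot: [0.001, -0.148, 0.989, -0.0]
wrist_force: [-0.3, 0.5, 7.1]
width: 0.341
finger_force: 40.5
```

Request:
step_arm --pt "0 0 -10 0 0 0 255" --pt "0 0 -20 0 0 0 255" --pt "0 0 -20 0 0 0 255" --pt "0 0 -20 0 0 0 255" --pt "0 0 -20 0 0 0 255" --pt "0 0 -20 0 0 0 255" --pt "0 0 0 0 0 5 255" --pt "0 0 0 0 0 5 255" --pt "0 0 0 0 0 0 255"

```text
t: 24.65
position: [0.5433, -0.0028, 0.1319]
ee_rot: [0.0, -0.061, 0.998, -0.0]
wrist_force: [-0.8, -0.4, -2.0]
width: 0.343
finger_force: 39.7
```

```bash
python3 - <<'E'
from h import *
p=shot('wrist','w9.png')
go(.6065,.138,.0385,97)
E
```

```text
yaw 97.1 turn z 0.1 q7 1.61 shift [-80.  132.1  93.1] pos [ 0.5432 -0.0028  0.1316] tz [ 0. -0. -1.] t 24.7
```

View pics/w9.png

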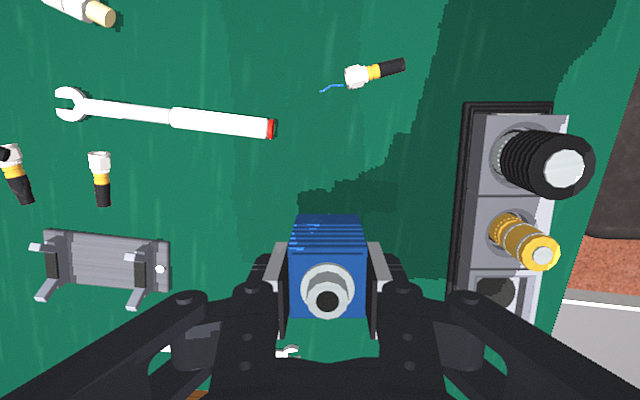

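Request:
step_arm --pt "-13 22 0 0 0 0 255" --pt "-13 22 0 0 0 0 255" --pt "-13 22 0 0 0 0 255" --pt "-14 22 0 0 0 0 255" --pt "-14 22 0 0 0 0 255" --pt "-13 22 0 0 0 0 255" --pt "0 0 10 0 0 0 255" --pt "0 0 20 0 0 0 255" --pt "0 0 20 0 0 0 255" --pt "0 0 15 0 0 0 255" --pt "0 0 10 0 0 0 255" --pt "0 0 4 0 0 0 255" --pt "0 0 4 0 0 0 255" --pt "0 0 3 0 0 0 255" --pt "0 0 2 0 0 0 255" --pt "0 0 2 0 0 0 255" --pt "0 0 0 0 0 0 255"

```text
t: 26.4
position: [0.6066, 0.1381, 0.0411]
ee_rot: [0.0, -0.062, 0.998, 0.0]
wrist_force: [-0.4, -0.2, -1.1]
width: 0.341
finger_force: 39.8
```

Request:
step_arm --pt "0 0 1 0 0 0 255" --pt "0 0 0.7 0 0 0 255" --pt "0 0 0 0 0 0 255"

```text
t: 26.7
position: [0.6067, 0.138, 0.0401]
ee_rot: [0.0, -0.061, 0.998, 0.0]
wrist_force: [-1.7, -0.4, 4.4]
width: 0.343
finger_force: 40.5
```

Request:
step_arm --pt "0 0 0 0 0 0 140" --pt "0 0 0 0 0 0 110" --pt "0 0 0 0 0 0 90" --pt "0 0 0 0 0 0 75" --pt "0 0 0 0 0 0 70" --pt "0 0 -10 0 0 0 70" --pt "0 0 -15 0 0 0 70" --pt "0 0 -20 0 0 0 70" --pt "0 0 -20 0 0 0 70" --pt "0 0 -20 0 0 0 70" --pt "0 0 -20 0 0 0 70" --pt "0 0 -20 0 0 0 70" --pt "0 0 0 0 0 0 70"

```text
t: 28.0
position: [0.6082, 0.1383, 0.168]
ee_rot: [0.003, -0.061, 0.998, 0.001]
wrist_force: [0.4, -0.2, 0.0]
width: 0.723
finger_force: 0.0
```

```bash
python3 - <<'E'
from h import *
p=shot('wrist','w10.png')
go(.5006,-.1025,.15,97);go(.5006,-.1025,.15,0)
E
```

```text
yaw 97.0 turn z 0.0 q7 1.4 shift [ 135.3 -225.9   16.3] pos [0.6074 0.1382 0.1663] tz [ 0.003  0.001 -1.   ] t 28.05
yaw 97.0 turn z -83.0 q7 1.4 shift [240.7 106.8  16.3] pos [0.6074 0.1382 0.1663] tz [ 0.003  0.001 -1.   ] t 28.05
```

View pics/w10.png

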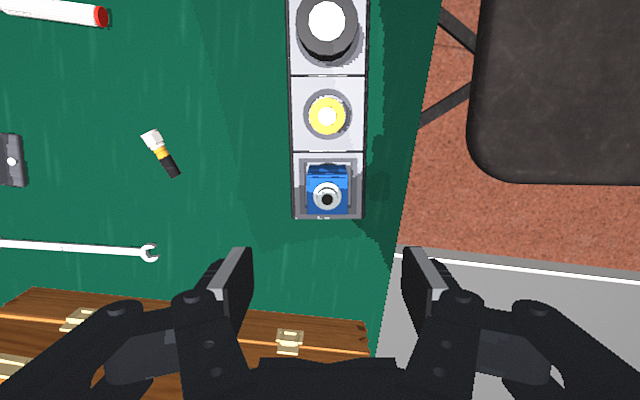

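All three standards are seated, with the attenuator at (327,197) inside its square pocket. Next the torque wrench.

Request:
step_arm --pt "0 0 0 0 0 8.1 70" --pt "0 0 0 0 0 8.1 70" --pt "0 0 0 0 0 8.1 70" --pt "0 0 0 0 0 8.1 70" --pt "0 0 0 0 0 8.1 70" --pt "0 0 0 0 0 8.1 70" --pt "0 0 0 0 0 8.1 70" --pt "0 0 0 0 0 8.1 70" --pt "0 0 0 0 0 8.1 70" --pt "0 0 0 0 0 8.1 70" --pt "0 0 0 0 0 8 70" --pt "0 0 0 0 0 8 70" --pt "0 0 0 0 0 0 70"

```text
t: 29.35
position: [0.606, 0.1382, 0.1635]
ee_rot: [-0.0, 0.708, 0.707, -0.001]
wrist_force: [0.0, 0.2, -0.0]
width: 0.726
finger_force: 0.0
```

Request:
step_arm --pt "-20 -9 0 0 0 0 70" --pt "-20 -9 0 0 0 0 70" --pt "-20 -9 0 0 0 0 70" --pt "-20 -9 0 0 0 0 70" --pt "-20 -9 0 0 0 0 70" --pt "-20 -9 0 0 0 0 70" --pt "-20 -9 0 0 0 0 70" --pt "-20 -9 0 0 0 0 70" --pt "-20 -9 0 0 0 0 70" --pt "-20 -9 0 0 0 0 70" --pt "-20 -9 0 0 0 0 70" --pt "-20 -8 0 0 0 0 70" --pt "0 0 0 0 0 0 70"

```text
t: 30.65
position: [0.4983, -0.1051, 0.1645]
ee_rot: [0.0, 0.707, 0.707, -0.001]
wrist_force: [0.6, 0.2, 0.3]
width: 0.727
finger_force: 0.0
```

```bash
python3 - <<'E'
from h import *
p=shot('wrist','w11.png');im=p['img']
for n,X in dict(red=[.5006,-.0487,.01],grip=[.5006,-.1025,.015],tip=[.5007,-.2044,.01]).items():print(n,proj(p,X).round(1))
for r in manip.spot_in(p,'torque_wrench'):print(r['score'],np.round(r['at'],4),proj(p,r['at']).round())
h=cv2.cvtColor(im,cv2.COLOR_RGB2HSV)
m=(cv2.inRange(h,(0,150,100),(6,255,255))|cv2.inRange(h,(174,150,100),(180,255,255)))
n,l,st,c=cv2.connectedComponentsWithStats(m);print([(st[i],c[i].round(1)) for i in range(1,n) if st[i][4]>15])
b=cv2.inRange(h,(0,0,180),(180,50,255))
n,l,st,c=cv2.connectedComponentsWithStats(b)
for i in range(1,n):
  if st[i][4]>300:
    print(st[i],c[i].round(1))
    if st[i][3]>80 or st[i][2]>80:
      for v in range(st[i][1],st[i][1]+st[i][3],12):
        us=np.where(l[v]==i)[0]; print(v,us.min(),us.max(),end='; ')
      print()
go(.5006,-.1025,.0,0)
E
```

```text
red [330.3 115.6]
grip [330.2 182. ]
tip [329.9 288.7]
0.8 [ 0.5032 -0.1134  0.0123] [333. 194.]
0.7 [ 0.3262 -0.1808  0.0146] [135. 267.]
[(array([322, 115,  18,   4,  69], dtype=int32), array([330.6, 116.4])), (array([ 78, 310,   8,  11,  42], dtype=int32), array([ 81.2, 315.7]))]
[264  28  22  25 404] [274.   40.1]
[435  54  23  23 335] [446.7  63.7]
[ 542   63   46  194 1847] [564.5 159.4]
63 581 583; 75 565 586; 87 569 578; 99 568 576; 111 566 574; 123 565 573; 135 563 571; 147 562 570; 159 561 568; 171 559 567; 183 557 565; 195 556 564; 207 555 562; 219 553 561; 231 552 559; 243 544 566; 255 546 549; 
[ 317  119   27  169 2545] [330.2 200.8]
119 332 332; 131 322 339; 143 323 338; 155 323 338; 167 322 338; 179 322 338; 191 322 338; 203 325 335; 215 325 336; 227 325 336; 239 325 335; 251 324 336; 263 324 336; 275 317 342; 287 321 339; 
[151 201  45  43 573] [172.4 224. ]
[253 262  15  31 308] [258.6 275.2]
[ 82 264  54  53 756] [107.7 290.2]
yaw 0.2 turn z 0.2 q7 0.43 shift [ -0.3   1.  164.3] pos [ 0.4996 -0.1022  0.1643] tz [-0.  0. -1.] t 30.75
```

Wrench's red end (330,116) and axis match the estimate. Descend and grip across the handle.

Request:
step_arm --pt "0 1 20 0 0 0 90" --pt "0 0 25 0 0 0 90" --pt "0 0 25 0 0 0 90" --pt "0 0 25 0 0 0 90" --pt "0 0 25 0 0 0 90" --pt "0 0 20 0 0 0 90" --pt "0 0 12 0 0 0 90" --pt "0 0 8 0 0 0 90" --pt "0 0 0 0 0 0 90" --pt "0 0 0 0 0 0 255" --pt "0 0 0 0 0 0 255" --pt "0 0 0 0 0 0 255" --pt "0 0 0 0 0 0 255" --pt "0 0 0 0 0 0 255" --pt "0 0 0 0 0 0 255" --pt "0 0 0 0 0 0 255" --pt "0 0 0 0 0 0 255" --pt "0 0 0 0 0 0 255"

```text
t: 32.55
position: [0.5013, -0.1021, 0.0053]
ee_rot: [0.0, 0.707, 0.707, 0.0]
wrist_force: [-0.4, 0.9, 5.7]
width: 0.15
finger_force: 40.1
```

Request:
step_arm --pt "0 0 -5 0 0 0 255" --pt "0 0 -15 0 0 0 255" --pt "0 0 -20 0 0 0 255" --pt "0 0 -20 0 0 0 255" --pt "0 0 -20 0 0 0 255" --pt "0 0 -20 0 0 0 255" --pt "0 0 0 0 0 0 255" --pt "0 0 0 0 0 0 255"

```text
t: 33.35
position: [0.5009, -0.1019, 0.1047]
ee_rot: [0.0, 0.707, 0.708, 0.0]
wrist_force: [0.1, 0.4, -2.6]
width: 0.146
finger_force: 39.3
```

```bash
python3 - <<'E'
from h import *
p=shot('wrist','w12.png');P=manip.state()['position']
for dz in(0,.01):
  print('expected red',proj(p,P+[0,.054,dz]).round(1))
h=cv2.cvtColor(p['img'],cv2.COLOR_RGB2HSV)
m=(cv2.inRange(h,(0,150,100),(6,255,255))|cv2.inRange(h,(174,150,100),(180,255,255)))
n,l,st,c=cv2.connectedComponentsWithStats(m);print([(st[i],c[i].round(1)) for i in range(1,n) if st[i][4]>15])
t=shot('top','t2.png'); g=cv2.cvtColor(t['img'],cv2.COLOR_RGB2HSV)
for r in manip.spot_in(t,'torque_wrench'):print(r['score'],np.round(r['at'],4))
for r in manip.spot_in(p,'wrench_rest'):print('rest',r['score'],np.round(r['at'],4))
go(.6252,-.1768,.12,0)
E
```

```text
expected red [326.4 136. ]
expected red [326.3 138.5]
[(array([308, 135,  38,  11, 382], dtype=int32), array([326.8, 140. ])), (array([ 23, 357,  20,  14,  89], dtype=int32), array([ 30. , 365.7]))]
0.5 [ 0.3023 -0.2023  0.0096]
rest 0.61 [ 0.6279 -0.1491  0.0069]
yaw 0.0 turn z 0.0 q7 0.49 shift [-74.8 124.9 -16.3] pos [ 0.5003 -0.102   0.1037] tz [-0.001  0.    -1.   ] t 33.55
```

```bash
python3 - <<'E'
from h import *
t=shot('top'); s=shot('scene')
f=lambda p,u,v:[unproj(p,u,v,z).round(3)[:2].tolist() for z in(0,.03,.1,.2)]
for q in((432,152),(440,152),(456,152),(430,190),(430,300)):print('top',q,f(t,*q))
for q in((357,165),(375,140),(357,62),(540,215)):print('scene',q,f(s,*q))
T=[proj(t,X) for X in([.625,-.279,.03],[.637,-.27,.03])];print(T)
a=cv2.cvtColor(t['img'],cv2.COLOR_RGB2BGR)[110:210,350:480];a=cv2.resize(a,None,fx=4,fy=4,interpolation=cv2.INTER_CUBIC)
for X in([.625,-.279,.03],[.613,-.27,.03],[.637,-.27,.03],[.665,-.285,.19],[.585,-.285,.19]):
  u=proj(t,X); cv2.circle(a,tuple(int(k) for k in (u-[350,110])*4),3,(0,0,255),-1)
b=cv2.cvtColor(s['img'],cv2.COLOR_RGB2BGR)[120:200,270:400];b=cv2.resize(b,None,fx=4,fy=4,interpolation=cv2.INTER_CUBIC)
cv2.imwrite('pics/c3.png',np.vstack([a[:,:],b])[:720]) if 0 else cv2.imwrite('pics/c3.png',cv2.resize(np.vstack([a,b]),None,fx=.82,fy=.82))
E
```

```text
top (432, 152) [[0.621, -0.293], [0.616, -0.286], [0.605, -0.27], [0.589, -0.247]]
top (440, 152) [[0.622, -0.312], [0.617, -0.305], [0.605, -0.288], [0.589, -0.263]]
top (456, 152) [[0.622, -0.351], [0.617, -0.343], [0.606, -0.324], [0.59, -0.296]]
top (430, 190) [[0.528, -0.288], [0.526, -0.281], [0.52, -0.266], [0.511, -0.243]]
top (430, 300) [[0.264, -0.289], [0.268, -0.282], [0.277, -0.267], [0.291, -0.244]]
scene (357, 165) [[0.547, -0.244], [0.518, -0.191], [0.451, -0.068], [0.355, 0.109]]
scene (375, 140) [[0.583, -0.417], [0.552, -0.353], [0.48, -0.203], [0.376, 0.01]]
scene (357, 62) [[1.125, -1.268], [1.059, -1.15], [0.906, -0.874], [0.688, -0.479]]
scene (540, 215) [[0.113, -0.246], [0.112, -0.193], [0.109, -0.069], [0.106, 0.108]]
[array([429.1733393 , 148.38890819]), array([425.41359586, 143.32106609])]
```

View pics/c3.png

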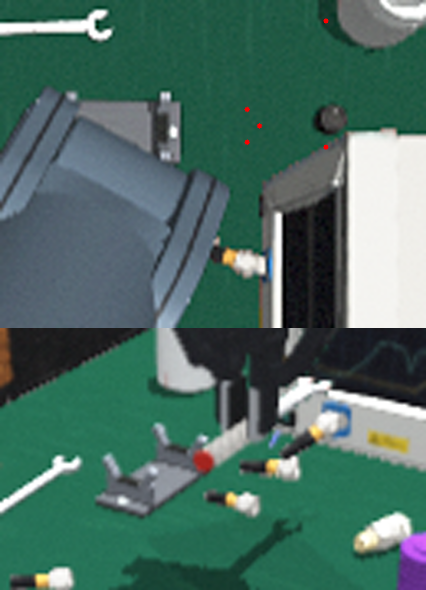

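The jaw end, marked at (247–260,108–142) in the crop, clears the instrument corner. So I keep this orientation and move in x first, then y.

Request:
step_arm --pt "0 10 -16 0 0 0 255" --pt "0 20 0 0 0 0 255" --pt "0 20 0 0 0 0 255" --pt "0 20 0 0 0 0 255" --pt "0 20 0 0 0 0 255" --pt "0 20 0 0 0 0 255" --pt "0 14.5 0 0 0 0 255" --pt "-15 0 0 0 0 0 255" --pt "-15 0 0 0 0 0 255" --pt "-15 0 0 0 0 0 255" --pt "-15 0 0 0 0 0 255" --pt "-14.5 0 0 0 0 0 255" --pt "0 0 0 0 0 -1 255" --pt "0 0 0 0 0 0 255"

```text
t: 35.05
position: [0.6252, -0.1768, 0.1204]
ee_rot: [-0.0, 0.701, 0.714, 0.0]
wrist_force: [0.1, 1.0, -1.5]
width: 0.149
finger_force: 39.4
```

```bash
python3 - <<'E'
from h import *
go(.625,-.1763,.0255,1)
p=shot('wrist','w13.png')
# saddle/plate check: project assumed saddle corners
for y in(-.034,.034):
  print([proj(p,[.625+sx*.0185,-.1763+y,.034]).round(0).tolist() for sx in(-1,1)])
g=cv2.cvtColor(p['img'],cv2.COLOR_RGB2HSV)
m=((g[...,1]<70)&(g[...,2]>40)&(g[...,2]<200)).astype(np.uint8)
for v in range(60,240,12):
  us=np.where(m[v,180:470])[0]+180
  if len(us): 
    r=np.split(us,np.where(np.diff(us)>2)[0]+1); print(v,[(k[0],k[-1]) for k in r if len(k)>4])
E
```

```text
yaw 1.0 turn z 0.0 q7 0.54 shift [ 0.5 -0.2 94.9] pos [ 0.6252 -0.1768  0.1204] tz [ 0.  0. -1.] t 35.05
[[299.0, 253.0], [353.0, 254.0]]
[[299.0, 154.0], [357.0, 155.0]]
60 []
72 []
84 []
96 []
108 []
120 []
132 [(np.int64(295), np.int64(322)), (np.int64(331), np.int64(358))]
144 [(np.int64(294), np.int64(309)), (np.int64(345), np.int64(358))]
156 [(np.int64(289), np.int64(311)), (np.int64(345), np.int64(363))]
168 [(np.int64(295), np.int64(311)), (np.int64(345), np.int64(357))]
180 [(np.int64(295), np.int64(309)), (np.int64(345), np.int64(356))]
192 [(np.int64(235), np.int64(259)), (np.int64(295), np.int64(309)), (np.int64(345), np.int64(356))]
204 [(np.int64(295), np.int64(309)), (np.int64(345), np.int64(356))]
216 [(np.int64(296), np.int64(312)), (np.int64(344), np.int64(355))]
228 [(np.int64(296), np.int64(310)), (np.int64(344), np.int64(355))]
```

Request:
step_arm --pt "0.5 -0.7 10 0 0 0 255" --pt "0 0 15 0 0 0 255" --pt "0 0 20 0 0 0 255" --pt "0 0 15 0 0 0 255" --pt "0 0 12 0 0 0 255" --pt "0 0 8 0 0 0 255" --pt "0 0 5 0 0 0 255" --pt "0 0 3 0 0 0 255" --pt "0 0 3 0 0 0 255" --pt "0 0 2 0 0 0 255" --pt "0 0 0 0 0 0 255"

```text
t: 36.2
position: [0.6247, -0.176, 0.0275]
ee_rot: [0.0, 0.701, 0.714, 0.0]
wrist_force: [-0.3, 0.1, -2.2]
width: 0.148
finger_force: 39.4
```

Request:
step_arm --pt "0 0 1 0 0 0 255" --pt "0 0 1 0 0 0 255" --pt "0 0 0.5 0 0 0 255" --pt "0 0 0 0 0 0 255"

```text
t: 36.6
position: [0.6247, -0.1761, 0.0251]
ee_rot: [0.0, 0.701, 0.713, 0.0]
wrist_force: [-1.1, 1.1, 0.2]
width: 0.149
finger_force: 39.7
```

Request:
step_arm --pt "0 0 0.5 0 0 0 255" --pt "0 0 0 0 0 0 255" --pt "0 0 0 0 0 0 200" --pt "0 0 0 0 0 0 180" --pt "0 0 0 0 0 0 150" --pt "0 0 0 0 0 0 130" --pt "0 0 0 0 0 0 110" --pt "0 0 0 0 0 0 110" --pt "0 0 -10 0 0 0 110" --pt "0 0 -15 0 0 0 110" --pt "0 0 -20 0 0 0 110" --pt "0 0 -20 0 0 0 110" --pt "0 0 -20 0 0 0 110" --pt "0 0 -20 0 0 0 110" --pt "0 0 -20 0 0 0 110" --pt "0 0 -20 0 0 0 110" --pt "0 0 0 0 0 0 110"

```text
t: 38.3
position: [0.6261, -0.177, 0.1738]
ee_rot: [0.003, 0.701, 0.713, 0.001]
wrist_force: [0.2, -0.0, 0.0]
width: 0.566
finger_force: 0.0
```

```bash
python3 - <<'E'
from h import *
p=shot('wrist','w14.png');P=manip.state()['position'];print(P.round(4) if hasattr(P,'round') else P)
print('red exp',proj(p,[.6247,-.1225,.028]).round(1),'tip exp',proj(p,[.6247,-.278,.03]).round(1))
g=cv2.cvtColor(p['img'],cv2.COLOR_RGB2HSV)
m=(cv2.inRange(g,(0,150,100),(6,255,255))|cv2.inRange(g,(174,150,100),(180,255,255)))
n,l,st,c=cv2.connectedComponentsWithStats(m);print([(st[i],c[i].round(1)) for i in range(1,n) if st[i][4]>15])
b=cv2.inRange(g,(0,0,185),(180,50,255))
for v in range(120,300,12):
  us=np.where(b[v,260:400])[0]+260; print(v,(us.min(),us.max()) if len(us) else None,end='; ')
print()
for r in manip.spot_in(p,'torque_wrench'):print(r['score'],np.round(r['at'],4))
s=shot('scene','s2.png')
for n in 'load short attenuator torque_wrench coax_adapter spanner'.split():
  for r in manip.spot_in(s,n)[:2]:print(n,round(r['score'],2),np.round(r['at'],3))
E
```

```text
[ 0.6255 -0.1765  0.172 ]
red exp [325.6 118.5] tip exp [322.7 296.4]
[(array([315, 118,  19,   5,  71], dtype=int32), array([324.1, 119.8]))]
120 None; 132 (np.int64(316), np.int64(333)); 144 (np.int64(316), np.int64(332)); 156 (np.int64(316), np.int64(332)); 168 (np.int64(315), np.int64(333)); 180 (np.int64(315), np.int64(333)); 192 (np.int64(315), np.int64(333)); 204 (np.int64(316), np.int64(333)); 216 (np.int64(319), np.int64(330)); 228 (np.int64(299), np.int64(350)); 240 (np.int64(319), np.int64(330)); 252 (np.int64(319), np.int64(330)); 264 (np.int64(319), np.int64(330)); 276 (np.int64(315), np.int64(334)); 288 (np.int64(312), np.int64(337)); 
0.89 [ 0.3659 -0.1409  0.012 ]
load 0.81 [ 0.363 -0.093  0.041]
load 0.74 [0.601 0.164 0.025]
short 0.69 [0.544 0.136 0.055]
attenuator 0.84 [0.602 0.146 0.051]
attenuator 0.56 [ 0.703 -0.083  0.008]
torque_wrench 0.67 [ 0.624 -0.178  0.028]
torque_wrench 0.65 [ 0.31  -0.191  0.013]
spanner 0.45 [ 0.7   -0.084  0.007]
spanner 0.27 [0.488 0.136 0.064]
```

The wrench lies straight in both saddles, within about 1 mm of the expected position. The standards were confirmed seated earlier and the gripper is clear.

```bash
python3 -c "
from plant import manip
print(manip.sign_off())"
```

```text
the job is handed in; nothing more can be done
None
```

The kit is put away and the job handed in at about 38 s of the 96 s: load, short and attenuator are seated upright in their matching pockets, the torque wrench lies in both saddles of its rest, and I did not touch the spanner or adapter.

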